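# Find the filled tube by weight and hold it in the open clamp

### The job

One of the two closed brown tubes on the bench still has its charge of steel grinding balls, the other is empty, and they look the same: lift each in turn and feel which is the heavier before you put either away. Slip the empty one end-down into any hole of the white rack until it stands on the rack's floor, and let it go; then pick up the filled one and hold it upright and centred between the open jaws of the clamp on the stand, with the jaws about the middle of the tube and nothing of the stand touched, so that I can tighten the clamp round it. Finish while still holding it there; don't let a tube fall over, and leave the beaker, bottle and petri dish where they are.

Things in the scene. Friction and masses are not known exactly. Their poses are not given: they have to be found in the camera images.
- tube_a: Closed opaque brown sample tube, flat foot, white ribbed screw cap; looks just like the other tube. Barrel 30 mm in diameter from the foot (bevelled rim) to 98 mm up, cap 34 mm in diameter from 98 to 117 mm. Starts upright and free on the bench. Either may be the heavy one: 210 to 300 g filled, 35 to 70 g empty. Origin: centre of the foot's underside; z up along its axis.
- tube_b: Closed opaque brown sample tube, flat foot, white ribbed screw cap; looks just like the other tube. Barrel 30 mm in diameter from the foot (bevelled rim) to 98 mm up, cap 34 mm in diameter from 98 to 117 mm. Starts upright and free on the bench. Either may be the heavy one: 210 to 300 g filled, 35 to 70 g empty. Origin: centre of the foot's underside; z up along its axis.
- rack: White plastic tube rack, fixed, 105 mm (x) by 150 mm (y) by 70 mm high: two perforated tiers over a floor plate whose top is 8 mm above the bench. Six round holes, 34 mm in diameter with 2 mm bevels, all empty at the start: three along y at 46 mm pitch in two columns 47 mm apart in x. A tube home in it stands 55 mm proud, cap included. Origin: centre of its underside; z up.
- rack_hole0 (a point): Centre of the mouth of rack hole 0, level with the rack's top face, 70 mm above the bench and 62 mm above the rack's floor; hole axis along z (vertical).
- rack_hole1 (a point): Centre of the mouth of rack hole 1, level with the rack's top face, 70 mm above the bench and 62 mm above the rack's floor; hole axis along z (vertical).
- rack_hole2 (a point): Centre of the mouth of rack hole 2, level with the rack's top face, 70 mm above the bench and 62 mm above the rack's floor; hole axis along z (vertical).
- rack_hole3 (a point): Centre of the mouth of rack hole 3, level with the rack's top face, 70 mm above the bench and 62 mm above the rack's floor; hole axis along z (vertical).
- rack_hole4 (a point): Centre of the mouth of rack hole 4, level with the rack's top face, 70 mm above the bench and 62 mm above the rack's floor; hole axis along z (vertical).
- rack_hole5 (a point): Centre of the mouth of rack hole 5, level with the rack's top face, 70 mm above the bench and 62 mm above the rack's floor; hole axis along z (vertical).
- stand: Laboratory stand, fixed. Origin on the bench straight under the jaws' centre, z up. Grey plate 120 mm wide (y), 8 thick, from x = -60 to +170 mm. Steel rod, 12 mm, at x = +130, its top 253 mm above the bench. A boss head on it carries the clamp arm in -x at 120 mm height to the clamp's palm (50 mm wide, front at x = +39); wing screw on the palm at x = +48, y = +12, its top at 151 mm.
- clamp (a point): Centre between the clamp's two open, fixed, rubber-sleeved prongs, 120 mm above the bench. The prongs reach from the palm in the stand's -x to x = -43 mm, one on each side in y, from 111 to 129 mm above the bench; inner faces 67 mm apart here, 55 mm at the ends. Free from above, below and -x.
- beaker: Bystander: glass beaker 64 mm in diameter, 85 mm high, standing loose on the bench beyond the tubes. Origin: centre of its underside.
- bottle: Bystander: glass bottle 56 mm in diameter, 115 mm high, standing loose on the bench beyond the tubes. Origin: centre of its underside.
- petri_dish: Bystander: covered glass petri dish 60 mm in diameter, 18 mm high, lying loose on the bench between the beaker and the bottle. Origin: centre of its underside.

How it is judged:
By the outcome, as a careful person would: the job done as asked, in the order asked, and still so for the second after the job is handed in, while the arm keeps its last pose, push and grip.
It also fails if it takes over 72 s, if anything falls off the work surface, if the arm or the gripper's body presses on something with over 40 N, if the wrist force passes 120 N, or if a joint passes its speed limit or range.

### The arm

A 7-joint arm with a two-finger parallel gripper is mounted at the origin on the work surface. World frame = base frame: x ahead of the robot, y to its left, z up, the work surface at z = 0. Lengths are in m, angles in rad, forces in N, time in s.
With the tool pointing down it reaches from about 0.4 to 0.85 m from the base axis. Payload 10.4 kg.
Tool frame: the origin (TCP) lies between the finger pads; the fingertips stand 11 mm ahead of it and the grasp point (between the pads) lies 8 mm behind it (r.tcp_to_tips is the distance from the TCP to the fingertips, in m); z points along the fingers, y is the line along which they close (so a half turn about z gives the same grasp; the last joint's range is limited). The gripper opens to 87 mm and grips with 3 to 60 N. Pads are 19 mm wide; open, the fingers measure 117 mm over their backs; the gripper's body (75 mm by 190 mm) begins 51 mm behind the grasp point.
Start: joints at [1.196, 0.332, -0.065, 1.46, 0.022, 1.35, -0.088], TCP at [0.215, -0.587, 0.234] pointing down, gripper open.
Joint ranges: [-2.6, 2.6], [-0.5, 2.12], [-1.47, 1.34], [0.16, 2.42], [-1.27, 4.41], [0.06, 2.06], [-2.6, 2.6]. Speed limits (rad/s): [2.22, 2.22, 2.79, 2.79, 3.14, 3.14, 3.14].

### API

Orientations are given as a unit quaternion [x, y, z, w].
In Python, from bench import r gives the robot as it stands. The module is installed in compiled form; this text tells all that it offers.
- The arm moves only by the shell command python3 -m crank 'ROWS' [FORCE]. ROWS is JSON, a list of rows, each an object of numbers: "claw": the closure, from -1 (fully open) to 1 (shut); "dx", "dy", "dz": the shift along the tool's x, y, z each as a share of 3 cm, from -1 to 1; "ax", "ay", "az": the turn, a rotation vector about the tool's x, y, z each as a share of 6 degrees, from -1 to 1. A call has 1 to 8 rows; each row shifts and turns the commanded pose from where the row before left it, along the tool's axes as they then stand; what a row does not reach is not made up. A row lasts 1/12 s, in which the tool goes at most 41.7 mm and 7.16 degrees, less where a joint would pass 70% of its speed; a pose out of reach is approached as far as the arm can. A call with a number of a shift or a turn outside -1 to 1 is refused whole. A call with a gripper value outside its range is refused whole. The fingers move at their own pace and stop on an object; FORCE is the grip in N (left out, the last holds). Time passes only in rows, so rows that do not move let the fingers close. It gives the time, the measured TCP pose, the force, the opening and the grip force at its end, in the units of the state.
- r.read_state(): the state, without advancing time (a new reading comes with each control period).
- r.camera(name): name is "scene" or "top" or "wrist"; returns a dict with "color" (420x560x3 uint8, red, green, blue), "mtx" (3x3 intrinsics, pixels), "R" (3x3) and "t" (3): a world point X has camera coordinates R X + t; the wrist camera has in their place "hand_eye" (4x4, takes a point from camera to tool coordinates, whose origin is the TCP and whose axes are the flange's). Camera axes: x right, y down, z forward; pixel columns grow to the right and rows downward; lengths in m; the calibration is good to about 2 mm. The wrist camera is an equidistant fisheye: a pixel r from the principal point sees the ray r / f radians off the axis. A picture is of the moment at which its call begins: read the wrist's pose just before it. There is no depth.
- r.close_job(): hands the job in; it is judged then, once.
The state is a dict: "time": time; "joint_positions": joint angles; "joint_vel": joint speeds; "joint_torque": joint torques, N m; "ee_pos": TCP position; "eef_rot": TCP orientation; "ft_force": force on the tool from outside, world axes, zero at the start; "torque": the same for the moment, N m; "width": finger opening in m; "grip_force": force on a finger pad.
Only numpy, scipy, OpenCV 4.12 (cv2) and the standard library are available. Lean on these libraries where they do the work, as an engineer would, in place of code of your own. Each camera call takes 0.05 s, during which the arm holds its last target. There are 200 camera calls.

## Working session

There is one attempt and no reset: what is moved stays moved. The work goes in short steps, Python scripts to look and compute and a shell command to move; the robot and the scene stay as the last step left them, time stands still between calls to the robot, and variables do not carry over. Pictures are saved under pics/ and viewed, at most 10 in all, crops included, and the job is handed in when it is done.

```bash
mkdir -p pics
python3 - <<'E'
from bench import r
import cv2,json,numpy as np
s=r.read_state();print({k:np.round(v,3).tolist() for k,v in s.items()})
for n in("scene","top"):
    c=r.camera(n);cv2.imwrite(f"pics/{n}0.png",c["color"][:,:,::-1]);np.savez(f"{n}0.npz",**c)
    print(n,np.round(c["mtx"],1).tolist(),np.round(c["R"],3).tolist(),np.round(c["t"],3).tolist())
E
```

```text
{'time': 0.0, 'joint_positions': [1.196, 0.333, -0.065, 1.461, 0.022, 1.35, -0.089], 'joint_vel': [-0.001, -0.0, 0.001, -0.001, 0.002, 0.0, -0.001], 'joint_torque': [-0.0, -62.325, 0.025, -38.989, -0.061, 0.04, 0.0], 'ee_pos': [0.215, -0.586, 0.233], 'eef_rot': [0.985, 0.175, -0.0, -0.001], 'ft_force': [0.284, -0.877, 0.513], 'torque': [-0.033, -0.005, 0.006], 'grip_force': 0.0, 'width': 0.087}
scene [[464.2, 0.0, 275.7], [0.0, 464.2, 209.0], [0.0, 0.0, 1.0]] [[0.739, 0.674, 0.009], [0.378, -0.403, -0.834], [-0.558, 0.62, -0.552]] [-0.417, -0.128, 1.526]
top [[448.2, 0.0, 277.6], [0.0, 448.2, 211.0], [0.0, 0.0, 1.0]] [[0.001, -1.0, 0.008], [-0.996, -0.001, -0.088], [0.088, -0.008, -0.996]] [-0.032, 0.578, 0.982]
```

View pics/scene0.png

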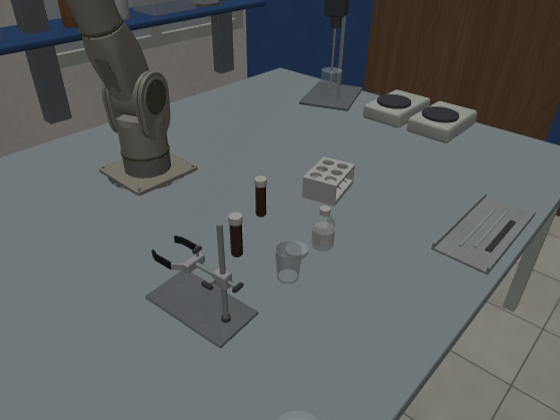

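View pics/top0.png

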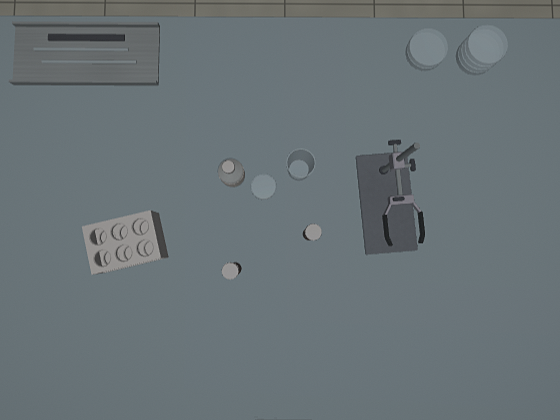

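The pictures show caps at top (230,271) and (313,232), which are scene (260,182) and (235,219). The rack is at top (123,242) and scene (330,178). The clamp jaws open toward the robot, at top (404,225) and scene (175,252).

```bash
cat > h.py <<'E'
import numpy as np,cv2
def ray(c,p):
    R,t=c["R"],c["t"];d=R.T@np.linalg.inv(c["mtx"])@[p[0],p[1],1.];return -R.T@t,d/np.linalg.norm(d)
def tri(*rays):
    A=sum(np.eye(3)-np.outer(d,d) for o,d in rays);b=sum((np.eye(3)-np.outer(d,d))@o for o,d in rays)
    X=np.linalg.solve(A,b);return X,max(np.linalg.norm(np.cross(X-o,d)) for o,d in rays)
def plane(ry,z):
    o,d=ry;return o+d*(z-o[2])/d[2]
def blob(img,box,f,near=None):
    x0,y0,x1,y1=box;m=f(img[y0:y1,x0:x1].astype(int)).astype(np.uint8)
    n,l,st,ce=cv2.connectedComponentsWithStats(m)
    return sorted([(int(st[i,4]),(st[i,:4]+[x0,y0,0,0]).tolist(),np.round(ce[i]+[x0,y0],1).tolist()) for i in range(1,n)],reverse=True)
E
python3 - <<'E'
from h import *
T=dict(np.load("top0.npz"));S=dict(np.load("scene0.npz"))
br=lambda a:a.min(2)>135
dk=lambda a:a.max(2)<45
for n,bt,bs in(("L",(215,255,247,287),(250,172,272,192)),("R",(298,218,328,246),(224,208,248,228))):
    a=blob(T["color"],bt,br)[0];b=blob(S["color"],bs,br)[0]
    print(n,a,b,tri(ray(T,a[2]),ray(S,b[2])))
a=blob(T["color"],(70,200,175,285),br)[:3];print(a)
print(blob(T["color"],(375,205,430,250),dk)[:4]);print(blob(S["color"],(145,230,210,275),dk)[:4])
up=lambda i,b,k:cv2.resize(i[b[1]:b[3],b[0]:b[2],::-1],None,fx=k,fy=k,interpolation=cv2.INTER_CUBIC)
A=up(T["color"],(75,200,175,280),4);B=up(T["color"],(350,180,450,260),4)
C=up(S["color"],(290,145,390,215),4);D=up(S["color"],(145,225,245,295),4)
o=np.vstack([np.hstack([A,B]),np.hstack([C,D])]);cv2.imwrite("pics/crop.png",o);print(o.shape)
E
```

```text
L (197, [222, 263, 16, 16], [229.6, 270.9]) (50, [255, 176, 11, 5], [260.1, 178.0]) (array([0.44815046, 0.06521152, 0.11788335]), np.float64(0.0008037994328304143))
R (188, [306, 224, 15, 17], [313.0, 231.7]) (72, [229, 212, 13, 7], [234.8, 215.2]) (array([ 0.52739039, -0.10355363,  0.11737028]), np.float64(0.0007889916588462787))
[(2601, [82, 211, 78, 63], [121.8, 241.6])]
[(142, [418, 212, 7, 31], [420.9, 227.1]), (126, [383, 215, 9, 31], [386.0, 229.6])]
[(129, [174, 236, 22, 14], [184.4, 242.1]), (127, [152, 250, 19, 19], [161.3, 259.9]), (21, [193, 247, 9, 6], [197.0, 250.0])]
(600, 800, 3)
```

View pics/crop.png

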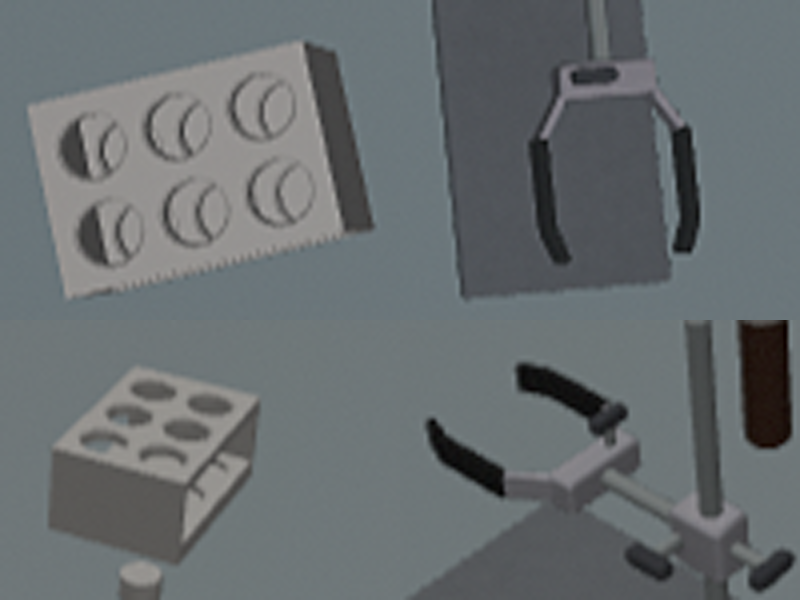

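The crops show the six rack holes in both views (top about (98..145, 226..257)) and the two black prongs, open toward -x. I'll triangulate the rack centre from the hole centres and the clamp from the prong blobs.

Run:
```python
from h import *
T=dict(np.load("top0.npz"));S=dict(np.load("scene0.npz"))
t=(np.array([(93,146),(178,126),(262,106),(110,232),(196,211),(280,192)])+.5)/4-.5+[75,200]
s=(np.array([(154,391),(210,405),(130,416),(187,430),(104,441),(162,455)])-[0,320]+.5)/4-.5+[290,145]
X,e=tri(ray(T,t.mean(0)),ray(S,s.mean(0)));print("rack",X,e)
P=np.array([plane(ray(T,p),.07) for p in t]);print(P.round(4).tolist(),P.mean(0),"scene@.07",plane(ray(S,s.mean(0)),.07))
print("pitch",np.linalg.norm(P[2]-P[0])/2,np.linalg.norm(P[0]-P[3]),"yaw",np.degrees(np.arctan2(*(P[0]-P[2])[:2]))*-1)
# prongs: top right=-y ; scene near=(161,260) is -y
for a,b in(((420.9,227.1),(161.3,259.9)),((386,229.6),(184.4,242.1))): print("prong",tri(ray(T,a),ray(S,b)))
# tips, top crop & scene crop
f=lambda p,o:(np.array(p)+.5)/4-.5+o
for a,b in(((684,250),(432,422)),((563,262),(520,376))): print("tip",tri(ray(T,f(a,[350-100,180])),ray(S,f(np.array(b)-[0,320],[145-100,225]))))
for a,b in(((684,130),(505,492)),((540,140),(603,412))): print("root",tri(ray(T,f(a,[350-100,180])),ray(S,f(np.array(b)-[0,320],[145-100,225]))))
```

```text
rack [0.50723131 0.30121434 0.06942028] 0.0009348365725812685
[[0.52, 0.3518, 0.07], [0.5307, 0.3069, 0.07], [0.5414, 0.2625, 0.07], [0.4744, 0.3411, 0.07], [0.4855, 0.296, 0.07], [0.4956, 0.2517, 0.07]] [0.50795429 0.30167313 0.07      ] scene@.07 [0.50739505 0.29939151 0.07      ]
pitch 0.04589189255481781 0.04680123110746575 yaw 13.509844473480676
prong (array([ 0.53744604, -0.32284082,  0.11922255]), np.float64(3.2301213972361755e-05))
prong (array([ 0.53027231, -0.2530071 ,  0.12229607]), np.float64(0.0029258641032155796))
tip (array([ 0.50619512, -0.31993827,  0.12616363]), np.float64(0.0009651193305262092))
tip (array([ 0.50048411, -0.25982459,  0.12025992]), np.float64(0.00046713901256899645))
root (array([ 0.56870976, -0.32327243,  0.11698491]), np.float64(0.0006912193880312301))
root (array([ 0.56151425, -0.24986551,  0.12223481]), np.float64(0.0016974050293599723))
```

```bash
cat > go.py <<'E'
import sys,numpy as np
from bench import r
from scipy.spatial.transform import Rotation as Ro
s=r.read_state();R=Ro.from_quat(s["eef_rot"]).as_matrix()
yaw=np.degrees(np.arctan2(R[1,0],R[0,0]))
print("t%.2f"%s["time"],"p",np.round(s["ee_pos"],4).tolist(),"tilt xy",np.round(np.degrees(R[:2,2]),2).tolist(),"yaw%.2f"%yaw,"w%.4f g%.1f"%(s["width"],s["grip_force"]),"F",np.round(s["ft_force"],2).tolist())
if len(sys.argv)>1:
    p=np.array(sys.argv[1:4],float);print("units(30mm)",np.round(R.T@(p-s["ee_pos"])/.03,2).tolist())
E
python3 -m crank '[{"az":0.84,"claw":-1},{"az":0.84,"claw":-1},{"az":0.84,"claw":-1},{"az":0.84,"claw":-1},{"claw":-1}]' 25; python3 go.py .527 -.1036 .22
```

```text
t0.10 p [0.2153, -0.5864, 0.2328] tilt xy [-0.03, 0.07] yaw20.16 w0.0869 g0.0 F [-0.64, 0.21, 0.09]
units(30mm) [15.3, -11.53, 0.44]invalid input at $[0]: expected keys claw, dx, dy, dz, ax, ay, az
```

```bash
python3 -m crank '[{"claw":-1,"dx":0,"dy":0,"dz":0,"ax":0,"ay":0,"az":0.84},{"claw":-1,"dx":0,"dy":0,"dz":0,"ax":0,"ay":0,"az":0.84},{"claw":-1,"dx":0,"dy":0,"dz":0,"ax":0,"ay":0,"az":0.84},{"claw":-1,"dx":0,"dy":0,"dz":0,"ax":0,"ay":0,"az":0.84},{"claw":-1,"dx":0,"dy":0,"dz":0,"ax":0,"ay":0,"az":0}]' 25; python3 go.py .527 -.1036 .22
```

```text
time: 0.52
ee_pos: [0.2153, -0.5865, 0.2331]
eef_rot: [1.0, -0.002, -0.0, -0.0]
ft_force: [-0.8, 0.1, -0.4]
width: 0.0872
grip_force: 0.0
t0.52 p [0.2153, -0.5865, 0.2331] tilt xy [-0.02, 0.04] yaw-0.24 w0.0872 g0.0 F [-0.82, 0.07, -0.44]
units(30mm) [10.32, -16.14, 0.44]
```

```bash
python3 -m crank '[{"claw":-1,"dx":0.64,"dy":-1,"dz":0,"ax":0,"ay":0,"az":0},{"claw":-1,"dx":0.64,"dy":-1,"dz":0,"ax":0,"ay":0,"az":0},{"claw":-1,"dx":0.64,"dy":-1,"dz":0,"ax":0,"ay":0,"az":0},{"claw":-1,"dx":0.64,"dy":-1,"dz":0,"ax":0,"ay":0,"az":0},{"claw":-1,"dx":0.64,"dy":-1,"dz":0,"ax":0,"ay":0,"az":0},{"claw":-1,"dx":0.64,"dy":-1,"dz":0,"ax":0,"ay":0,"az":0},{"claw":-1,"dx":0.64,"dy":-1,"dz":0,"ax":0,"ay":0,"az":0},{"claw":-1,"dx":0.64,"dy":-1,"dz":0,"ax":0,"ay":0,"az":0}]' >/dev/null; python3 go.py .527 -.1036 .233
python3 - <<'E'
from bench import r
import numpy as np,cv2
s=r.read_state();c=r.camera("wrist");np.savez("wr0.npz",pos=s["ee_pos"],rot=s["eef_rot"],**c);cv2.imwrite("pics/wr0.png",c["color"][:,:,::-1]);print(c["mtx"].round(1).tolist(),c["hand_eye"].round(3).tolist())
E
python3 -m crank '[{"claw":-1,"dx":0.64,"dy":-1,"dz":0,"ax":0,"ay":0,"az":0},{"claw":-1,"dx":0.64,"dy":-1,"dz":0,"ax":0,"ay":0,"az":0},{"claw":-1,"dx":0.64,"dy":-1,"dz":0,"ax":0,"ay":0,"az":0},{"claw":-1,"dx":0.64,"dy":-1,"dz":0,"ax":0,"ay":0,"az":0},{"claw":-1,"dx":0.64,"dy":-1,"dz":0,"ax":0,"ay":0,"az":0},{"claw":-1,"dx":0.64,"dy":-1,"dz":0,"ax":0,"ay":0,"az":0},{"claw":-1,"dx":0.64,"dy":-1,"dz":0,"ax":0,"ay":0,"az":0},{"claw":-1,"dx":0,"dy":0,"dz":0,"ax":0,"ay":0,"az":0}]' >/dev/null; python3 go.py .527 -.1036 .233
python3 - <<'E'
from bench import r
import numpy as np,cv2
s=r.read_state();c=r.camera("wrist");np.savez("wr1.npz",pos=s["ee_pos"],rot=s["eef_rot"],**c);cv2.imwrite("pics/wr1.png",c["color"][:,:,::-1])
a,b=[cv2.imread(f"pics/wr{i}.png") for i in(0,1)];cv2.imwrite("pics/wr.png",cv2.resize(np.vstack([a,b]),(400*560//420//1,600)) if 0 else np.hstack([cv2.resize(a,(400,300)),cv2.resize(b,(400,300))]))
E
```

```text
t1.18 p [0.3695, -0.3451, 0.2335] tilt xy [-0.01, -0.02] yaw0.19 w0.0867 g0.0 F [0.01, -0.32, -0.46]
units(30mm) [5.28, -8.03, 0.01]
[[325.2, 0.0, 279.7], [0.0, 325.2, 203.7], [0.0, 0.0, 1.0]] [[-0.001, -0.956, -0.292, 0.081], [1.0, -0.001, -0.0, 0.001], [-0.0, -0.292, 0.956, -0.152], [0.0, 0.0, 0.0, 1.0]]
t1.90 p [0.5063, -0.1295, 0.2336] tilt xy [0.09, 0.16] yaw0.69 w0.0870 g0.0 F [-0.66, 0.63, 0.02]
units(30mm) [0.7, -0.86, 0.02]
```

View pics/wr.png

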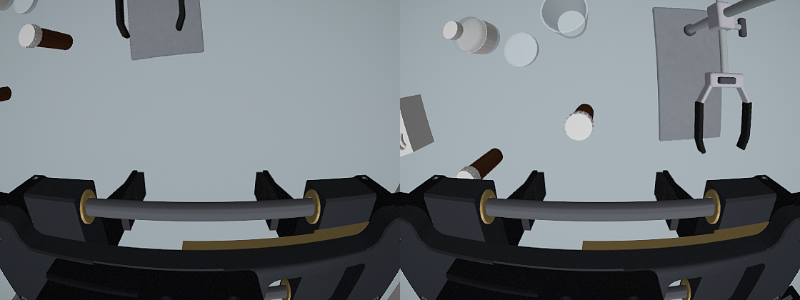

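The wrist picture shows tube R's cap at about (249,176) full size, and the clamp prongs at about (420,170) and (482,180). I'll cast these to planes.

```bash
cat >> h.py <<'E'
from scipy.spatial.transform import Rotation as Ro
def wray(c,p):
    K=c["mtx"];u=np.array([(p[0]-K[0,2])/K[0,0],(p[1]-K[1,2])/K[1,1]]);th=np.linalg.norm(u)
    d=np.r_[u/th*np.sin(th),np.cos(th)];H=c["hand_eye"];R=Ro.from_quat(c["rot"]).as_matrix()
    return R@H[:3,3]+c["pos"],R@H[:3,:3]@d
E
python3 - <<'E'
from h import *
W=dict(np.load("wr1.npz"));T=dict(np.load("top0.npz"))
b=blob(W["color"],(222,145,285,205),lambda a:(a.min(2)>200))[:2];print(b)
print("cap R",plane(wray(W,b[0][2]),.117), tri(wray(W,b[0][2]),ray(T,(313,231.7))))
b=blob(W["color"],(405,130,500,220),lambda a:a.max(2)<60)[:3];print(b)
for x,t in zip(sorted(b[:2],key=lambda q:q[2][0]),((386,229.6),(420.9,227.1))): print("prong",plane(wray(W,x[2]),.12),tri(wray(W,x[2]),ray(T,t)))
E
python3 go.py .527 -.1036 .233
```

```text
[(1104, [231, 159, 38, 38], [249.6, 177.5])]
cap R [ 0.52794558 -0.10472797  0.117     ] (array([ 0.52767571, -0.10385864,  0.11389443]), np.float64(0.0007038735155894694))
[(838, [471, 143, 22, 67], [483.0, 175.6]), (799, [412, 142, 16, 73], [418.5, 176.5])]
prong [ 0.53259012 -0.2531651   0.12      ] (array([ 0.53264755, -0.25127717,  0.12260578]), np.float64(0.0008067496024147979))
prong [ 0.53633015 -0.32465988  0.12      ] (array([ 0.53722082, -0.32095844,  0.12499182]), np.float64(7.037415366972706e-05))
t1.95 p [0.5047, -0.133, 0.2334] tilt xy [0.01, 0.08] yaw0.53 w0.0867 g0.0 F [-0.42, -1.5, -0.56]
units(30mm) [0.75, -0.97, 0.01]
```

```bash
python3 -m crank '[{"claw":-1,"dx":0.38,"dy":-0.48,"dz":0,"ax":0,"ay":0,"az":0},{"claw":-1,"dx":0.38,"dy":-0.48,"dz":0,"ax":0,"ay":0,"az":0},{"claw":-1,"dx":0,"dy":0,"dz":0.5,"ax":0,"ay":0,"az":0},{"claw":-1,"dx":0,"dy":0,"dz":0.5,"ax":0,"ay":0,"az":0},{"claw":-1,"dx":0,"dy":0,"dz":0,"ax":0,"ay":0,"az":0},{"claw":-1,"dx":0,"dy":0,"dz":0,"ax":0,"ay":0,"az":0}]' >/dev/null; python3 go.py .5275 -.104 .097
```

```text
t2.45 p [0.5254, -0.109, 0.2031] tilt xy [-0.1, 0.0] yaw0.01 w0.0872 g0.0 F [-0.95, -0.02, -0.08]
units(30mm) [0.08, -0.17, 3.54]
```

```bash
python3 -m crank '[{"claw":-1,"dx":0.08,"dy":-0.16,"dz":0.5,"ax":0,"ay":0,"az":0},{"claw":-1,"dx":0,"dy":0,"dz":0.6,"ax":0,"ay":0,"az":0},{"claw":-1,"dx":0,"dy":0,"dz":0.6,"ax":0,"ay":0,"az":0},{"claw":-1,"dx":0,"dy":0,"dz":0.6,"ax":0,"ay":0,"az":0},{"claw":-1,"dx":0,"dy":0,"dz":0.6,"ax":0,"ay":0,"az":0},{"claw":-1,"dx":0,"dy":0,"dz":0.6,"ax":0,"ay":0,"az":0},{"claw":-1,"dx":0,"dy":0,"dz":0,"ax":0,"ay":0,"az":0},{"claw":-1,"dx":0,"dy":0,"dz":0,"ax":0,"ay":0,"az":0}]' >/dev/null; python3 go.py .5275 -.104 .097
python3 -m crank '[{"claw":0,"dx":0,"dy":0,"dz":0,"ax":0,"ay":0,"az":0},{"claw":0,"dx":0,"dy":0,"dz":0,"ax":0,"ay":0,"az":0},{"claw":1,"dx":0,"dy":0,"dz":0,"ax":0,"ay":0,"az":0},{"claw":1,"dx":0,"dy":0,"dz":0,"ax":0,"ay":0,"az":0},{"claw":1,"dx":0,"dy":0,"dz":0,"ax":0,"ay":0,"az":0},{"claw":1,"dx":0,"dy":0,"dz":0,"ax":0,"ay":0,"az":0},{"claw":1,"dx":0,"dy":0,"dz":0,"ax":0,"ay":0,"az":0},{"claw":1,"dx":0,"dy":0,"dz":0,"ax":0,"ay":0,"az":0}]' 20 >/dev/null; python3 go.py .5275 -.104 .097
```

```text
t3.12 p [0.5285, -0.1037, 0.0991] tilt xy [-0.03, -0.0] yaw-0.01 w0.0871 g0.0 F [0.94, 0.2, 1.32]
units(30mm) [-0.03, 0.01, 0.07]
t3.78 p [0.5286, -0.1032, 0.0986] tilt xy [-0.0, -0.01] yaw0.00 w0.0417 g0.0 F [0.21, -0.91, 0.06]
units(30mm) [-0.04, 0.03, 0.05]
```

```bash
python3 -m crank '[{"claw":1,"dx":0,"dy":0,"dz":0,"ax":0,"ay":0,"az":0},{"claw":1,"dx":0,"dy":0,"dz":0,"ax":0,"ay":0,"az":0},{"claw":1,"dx":0,"dy":0,"dz":0,"ax":0,"ay":0,"az":0},{"claw":1,"dx":0,"dy":0,"dz":0,"ax":0,"ay":0,"az":0}]' 25 >/dev/null; python3 go.py
python3 -m crank '[{"claw":1,"dx":0,"dy":0,"dz":-0.2,"ax":0,"ay":0,"az":0},{"claw":1,"dx":0,"dy":0,"dz":-0.4,"ax":0,"ay":0,"az":0},{"claw":1,"dx":0,"dy":0,"dz":-0.4,"ax":0,"ay":0,"az":0},{"claw":1,"dx":0,"dy":0,"dz":-0.2,"ax":0,"ay":0,"az":0},{"claw":1,"dx":0,"dy":0,"dz":0,"ax":0,"ay":0,"az":0},{"claw":1,"dx":0,"dy":0,"dz":0,"ax":0,"ay":0,"az":0},{"claw":1,"dx":0,"dy":0,"dz":0,"ax":0,"ay":0,"az":0}]' >/dev/null; python3 go.py
cat > weigh.py <<'E'
from bench import r
import numpy as np
F=[]
for i in range(12): r.camera("wrist");F.append(r.read_state()["ft_force"])
print("weigh",np.mean(F,0).round(2),"sd",np.std(F,0).round(2))
E
python3 weigh.py
```

```text
t4.12 p [0.5286, -0.1032, 0.0985] tilt xy [-0.0, -0.0] yaw-0.01 w0.0331 g25.0 F [-0.57, 0.78, 0.01]
t4.70 p [0.5284, -0.1032, 0.1343] tilt xy [-0.02, -0.01] yaw-0.01 w0.0332 g25.0 F [0.35, 0.89, -2.87]
weigh [-0.    0.43 -1.9 ] sd [0.61 0.48 0.44]
```

Tube R pulls 1.9 N, which suggests it is the filled one. I'll set it down and weigh L.

```bash
python3 -m crank '[{"claw":1,"dx":0,"dy":0,"dz":0.4,"ax":0,"ay":0,"az":0},{"claw":1,"dx":0,"dy":0,"dz":0.4,"ax":0,"ay":0,"az":0},{"claw":1,"dx":0,"dy":0,"dz":0.25,"ax":0,"ay":0,"az":0},{"claw":1,"dx":0,"dy":0,"dz":0.13,"ax":0,"ay":0,"az":0},{"claw":1,"dx":0,"dy":0,"dz":0,"ax":0,"ay":0,"az":0},{"claw":1,"dx":0,"dy":0,"dz":0,"ax":0,"ay":0,"az":0}]' >/dev/null; python3 go.py
python3 -m crank '[{"claw":0,"dx":0,"dy":0,"dz":0,"ax":0,"ay":0,"az":0},{"claw":0,"dx":0,"dy":0,"dz":0,"ax":0,"ay":0,"az":0},{"claw":-1,"dx":0,"dy":0,"dz":0,"ax":0,"ay":0,"az":0},{"claw":-1,"dx":0,"dy":0,"dz":0,"ax":0,"ay":0,"az":0},{"claw":-1,"dx":0,"dy":0,"dz":0,"ax":0,"ay":0,"az":0},{"claw":-1,"dx":0,"dy":0,"dz":0,"ax":0,"ay":0,"az":0},{"claw":-1,"dx":0,"dy":0,"dz":0,"ax":0,"ay":0,"az":0},{"claw":-1,"dx":0,"dy":0,"dz":0,"ax":0,"ay":0,"az":0}]' >/dev/null; python3 go.py
python3 -m crank '[{"claw":-1,"dx":0,"dy":0,"dz":-0.7,"ax":0,"ay":0,"az":0},{"claw":-1,"dx":0,"dy":0,"dz":-1,"ax":0,"ay":0,"az":0},{"claw":-1,"dx":0,"dy":0,"dz":-1,"ax":0,"ay":0,"az":0},{"claw":-1,"dx":0,"dy":0,"dz":-1,"ax":0,"ay":0,"az":0},{"claw":-1,"dx":0,"dy":0,"dz":0,"ax":0,"ay":0,"az":0},{"claw":-1,"dx":0,"dy":0,"dz":0,"ax":0,"ay":0,"az":0}]' >/dev/null; python3 go.py .448 .065 .21
```

```text
t5.80 p [0.5284, -0.103, 0.0985] tilt xy [-0.04, 0.01] yaw0.01 w0.0328 g25.0 F [-0.3, -0.04, -2.3]
t6.47 p [0.5287, -0.1032, 0.0992] tilt xy [0.01, -0.01] yaw-0.00 w0.0757 g0.0 F [0.31, -0.05, 0.54]
t6.97 p [0.5296, -0.1033, 0.2118] tilt xy [0.2, -0.06] yaw-0.01 w0.0871 g0.0 F [0.14, 0.03, -0.53]
units(30mm) [-2.72, -5.61, 0.05]
```

```bash
python3 -m crank '[{"claw":-1,"dx":-0.6,"dy":-0.75,"dz":0,"ax":0,"ay":0,"az":0},{"claw":-1,"dx":-0.6,"dy":-0.75,"dz":0,"ax":0,"ay":0,"az":0},{"claw":-1,"dx":-0.6,"dy":-0.75,"dz":0,"ax":0,"ay":0,"az":0},{"claw":-1,"dx":-0.6,"dy":-0.75,"dz":0,"ax":0,"ay":0,"az":0},{"claw":-1,"dx":-0.6,"dy":-0.75,"dz":0,"ax":0,"ay":0,"az":0},{"claw":-1,"dx":-0.6,"dy":-0.75,"dz":0,"ax":0,"ay":0,"az":0},{"claw":-1,"dx":0,"dy":0,"dz":0,"ax":0,"ay":0,"az":0},{"claw":-1,"dx":0,"dy":0,"dz":0,"ax":0,"ay":0,"az":0}]' >/dev/null
python3 - <<'E'
from bench import r
from h import *
s=r.read_state();c=r.camera("wrist");c.update(pos=s["ee_pos"],rot=s["eef_rot"]);np.savez("wr2.npz",**c);cv2.imwrite("pics/wr2.png",c["color"][:,:,::-1])
T=dict(np.load("top0.npz"))
for b in blob(c["color"],(60,90,400,240),lambda a:a.min(2)>200)[:4]: print(b,plane(wray(c,b[2]),.117),tri(wray(c,b[2]),ray(T,(229.6,270.9))))
E
python3 go.py .448 .065 .097
```

```text
(1313, [216, 155, 42, 41], [236.6, 174.7]) [0.44905517 0.06430038 0.117     ] (array([0.44833795, 0.06556361, 0.1129237 ]), np.float64(0.0007247084367109127))
(142, [60, 90, 35, 67], [83.4, 129.8]) [0.49103612 0.19722047 0.117     ] (array([0.47936114, 0.04319709, 0.34488538]), np.float64(0.020506002964749682))
(53, [60, 142, 46, 18], [82.5, 150.0]) [0.47376221 0.2000875  0.117     ] (array([0.47815142, 0.04636246, 0.33691893]), np.float64(0.019770086527789395))
(45, [61, 121, 15, 19], [66.5, 132.2]) [0.49060226 0.21635912 0.117     ] (array([0.47942164, 0.04310294, 0.34666247]), np.float64(0.020486624668778777))
t7.68 p [0.4204, 0.0315, 0.2095] tilt xy [-0.03, -0.04] yaw0.02 w0.0870 g0.0 F [0.31, -0.84, -0.78]
units(30mm) [0.92, -1.12, 3.75]
```

View pics/wr2.png

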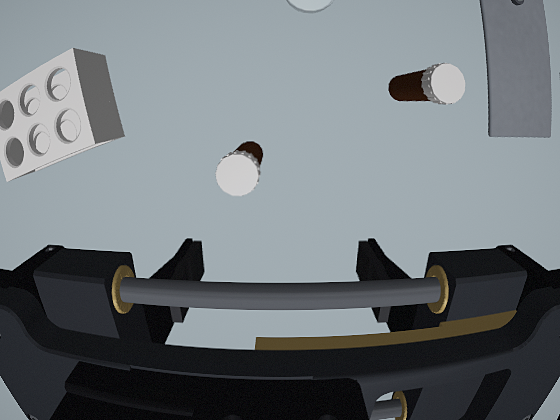

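The wrist view shows tube R standing at (440,84) after its weighing, and tube L's cap at (237,175), giving (0.4485, 0.065). The rack is at the left.

```bash
python3 -m crank '[{"claw":-1,"dx":0.47,"dy":-0.56,"dz":0,"ax":0,"ay":0,"az":0},{"claw":-1,"dx":0.47,"dy":-0.56,"dz":0,"ax":0,"ay":0,"az":0},{"claw":-1,"dx":0,"dy":0,"dz":0.7,"ax":0,"ay":0,"az":0},{"claw":-1,"dx":0,"dy":0,"dz":0.7,"ax":0,"ay":0,"az":0},{"claw":-1,"dx":0,"dy":0,"dz":0,"ax":0,"ay":0,"az":0},{"claw":-1,"dx":0,"dy":0,"dz":0,"ax":0,"ay":0,"az":0}]' >/dev/null; python3 go.py .4485 .065 .098
```

```text
t8.18 p [0.4484, 0.0646, 0.1672] tilt xy [-0.18, 0.02] yaw-0.07 w0.0869 g0.0 F [0.01, -0.28, 0.96]
units(30mm) [0.01, -0.01, 2.31]
```

```bash
python3 -m crank '[{"claw":-1,"dx":0,"dy":0,"dz":0.5,"ax":0,"ay":0,"az":0},{"claw":-1,"dx":0,"dy":0,"dz":0.6,"ax":0,"ay":0,"az":0},{"claw":-1,"dx":0,"dy":0,"dz":0.6,"ax":0,"ay":0,"az":0},{"claw":-0.5,"dx":0,"dy":0,"dz":0.6,"ax":0,"ay":0,"az":0},{"claw":0,"dx":0,"dy":0,"dz":0,"ax":0,"ay":0,"az":0},{"claw":0,"dx":0,"dy":0,"dz":0,"ax":0,"ay":0,"az":0},{"claw":0,"dx":0,"dy":0,"dz":0,"ax":0,"ay":0,"az":0},{"claw":0,"dx":0,"dy":0,"dz":0,"ax":0,"ay":0,"az":0}]' >/dev/null; python3 go.py .4485 .065 .098
python3 -m crank '[{"claw":1,"dx":0,"dy":0,"dz":0,"ax":0,"ay":0,"az":0},{"claw":1,"dx":0,"dy":0,"dz":0,"ax":0,"ay":0,"az":0},{"claw":1,"dx":0,"dy":0,"dz":0,"ax":0,"ay":0,"az":0},{"claw":1,"dx":0,"dy":0,"dz":0,"ax":0,"ay":0,"az":0},{"claw":1,"dx":0,"dy":0,"dz":0,"ax":0,"ay":0,"az":0},{"claw":1,"dx":0,"dy":0,"dz":0,"ax":0,"ay":0,"az":0}]' 20 >/dev/null; python3 go.py
python3 -m crank '[{"claw":1,"dx":0,"dy":0,"dz":-0.2,"ax":0,"ay":0,"az":0},{"claw":1,"dx":0,"dy":0,"dz":-0.4,"ax":0,"ay":0,"az":0},{"claw":1,"dx":0,"dy":0,"dz":-0.4,"ax":0,"ay":0,"az":0},{"claw":1,"dx":0,"dy":0,"dz":-0.2,"ax":0,"ay":0,"az":0},{"claw":1,"dx":0,"dy":0,"dz":0,"ax":0,"ay":0,"az":0},{"claw":1,"dx":0,"dy":0,"dz":0,"ax":0,"ay":0,"az":0},{"claw":1,"dx":0,"dy":0,"dz":0,"ax":0,"ay":0,"az":0}]' >/dev/null; python3 go.py;python3 weigh.py
```

```text
t8.85 p [0.4499, 0.0654, 0.1007] tilt xy [0.14, -0.0] yaw-0.03 w0.0612 g0.0 F [0.3, 0.44, 0.25]
units(30mm) [-0.05, 0.01, 0.09]
t9.35 p [0.449, 0.0654, 0.0993] tilt xy [0.02, -0.01] yaw-0.00 w0.0332 g20.0 F [-0.43, 0.17, 1.92]
t9.93 p [0.4485, 0.0653, 0.1346] tilt xy [-0.04, -0.01] yaw-0.01 w0.0333 g20.0 F [-0.48, -1.24, 0.1]
weigh [ 0.03  0.24 -0.21] sd [0.37 0.48 0.28]
```

Readings are -1.9 N for R and -0.2 N for L, so L is empty and R is filled. L goes into the rack, so I'll carry it near the rack and look closely at the hole.

```bash
python3 -m crank '[{"claw":1,"dx":0,"dy":0,"dz":-0.9,"ax":0,"ay":0,"az":0},{"claw":1,"dx":0,"dy":-0.5,"dz":-0.9,"ax":0,"ay":0,"az":0},{"claw":1,"dx":0,"dy":-1,"dz":-0.9,"ax":0,"ay":0,"az":0},{"claw":1,"dx":0,"dy":-1,"dz":0,"ax":0,"ay":0,"az":0},{"claw":1,"dx":0,"dy":-1,"dz":0,"ax":0,"ay":0,"az":0},{"claw":1,"dx":0,"dy":-0.9,"dz":0,"ax":0,"ay":0,"az":0},{"claw":1,"dx":0,"dy":-0.5,"dz":0,"ax":0,"ay":0,"az":0},{"claw":1,"dx":0,"dy":0,"dz":0,"ax":0,"ay":0,"az":0}]' >/dev/null; python3 -m crank '[{"claw":1,"dx":0,"dy":0,"dz":0,"ax":0,"ay":0,"az":0},{"claw":1,"dx":0,"dy":0,"dz":0,"ax":0,"ay":0,"az":0}]'>/dev/null
python3 - <<'E'
from bench import r
from h import *
s=r.read_state();c=r.camera("wrist");c.update(pos=s["ee_pos"],rot=s["eef_rot"]);np.savez("wr3.npz",**c);cv2.imwrite("pics/wr3.png",c["color"][:,:,::-1])
E
python3 go.py .4956 .2517 .22
```

```text
t11.42 p [0.4491, 0.2112, 0.216] tilt xy [-0.01, -0.04] yaw-0.09 w0.0328 g20.0 F [0.24, -0.26, 0.16]
units(30mm) [1.55, -1.35, -0.13]
```

View pics/wr3.png

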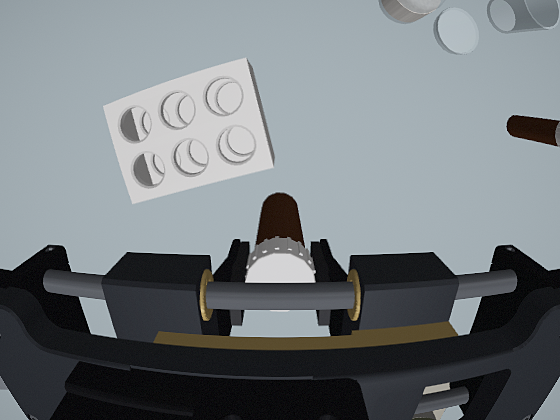

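The held tube is upright with its foot at (279,193). Hole 5 (near, -y) is at about (238,145). I'll fit the hole rims.

Run:
```python
from h import *
c=dict(np.load("wr3.npz"));T=dict(np.load("top0.npz"));S=dict(np.load("scene0.npz"))
g=cv2.cvtColor(c["color"],cv2.COLOR_RGB2GRAY);k=4
G=cv2.resize(g[50:210,95:285],None,fx=k,fy=k,interpolation=cv2.INTER_CUBIC)
hc=cv2.HoughCircles(G,cv2.HOUGH_GRADIENT_ALT,1.5,100,param1=120,param2=.6,minRadius=60,maxRadius=90)
P=[]
if hc is not None:
  for x,y,rr in hc[0][:8]:
    p=(np.array([x,y])+.5)/k-.5+[95,50];w=plane(wray(c,p),.07);P.append(w);print(p.round(1),round(rr/k,1),w.round(4))
if len(P)==6:
    P=np.array(P);print("mean",P.mean(0))
    yaw=np.radians(13.5);ex=np.array([np.cos(yaw),np.sin(yaw)]);ey=np.array([-ex[1],ex[0]])
    print("hole5 from mean",P.mean(0)[:2]-23.5e-3*ex-46e-3*ey)
# brown foot outline
m=blob(c["color"],(240,180,320,260),lambda a:(a[:,:,0]-a[:,:,2]>12)&(a.max(2)<110))[0];print(m)
print("far foot edge",plane(wray(c,(279.5,m[1][1])),c["pos"][2]-.099), "tcp",c["pos"])
h,e=tri(ray(T,(np.array([280,192])+.5)/4-.5+[75,200]),wray(c,(238,144.5)));print("hole5 tri",h,e)
```

```text
[237.1 145.2] 18.3 [0.495  0.2493 0.07  ]
[224.4  96.5] 18.9 [0.5404 0.2602 0.07  ]
[176.4 109.6] 18.9 [0.5305 0.3063 0.07  ]
[192.1 156.1] 17.4 [0.4857 0.2928 0.07  ]
[135.1 123.1] 17.9 [0.5205 0.35   0.07  ]
[150.9 166.6] 20.4 [0.4768 0.3362 0.07  ]
[176.4 109.6] 16.6 [0.5305 0.3063 0.07  ]
[150.9 166.6] 17.1 [0.4768 0.3362 0.07  ]
(1689, [256, 193, 49, 53], [279.5, 219.0])
far foot edge [0.46186333 0.21032403 0.11690895] tcp [0.4489559  0.21148411 0.21590895]
hole5 tri [0.49632744 0.24743366 0.08266095] 0.000977253504437356
```

```bash
python3 -m crank '[{"claw":1,"dx":0.5,"dy":-0.4,"dz":0,"ax":0,"ay":0,"az":0},{"claw":1,"dx":0.5,"dy":-0.4,"dz":0,"ax":0,"ay":0,"az":0},{"claw":1,"dx":0.5,"dy":-0.4,"dz":0,"ax":0,"ay":0,"az":0},{"claw":1,"dx":0.05,"dy":-0.08,"dz":0.3,"ax":0,"ay":0,"az":0},{"claw":1,"dx":0,"dy":0,"dz":0.7,"ax":0,"ay":0,"az":0},{"claw":1,"dx":0,"dy":0,"dz":0,"ax":0,"ay":0,"az":0},{"claw":1,"dx":0,"dy":0,"dz":0,"ax":0,"ay":0,"az":0},{"claw":1,"dx":0,"dy":0,"dz":0,"ax":0,"ay":0,"az":0}]' >/dev/null;  python3 go.py .4955 .2500 .107
python3 - <<'E'
from bench import r
from h import *
s=r.read_state();c=r.camera("wrist");c.update(pos=s["ee_pos"],rot=s["eef_rot"]);np.savez("wr4.npz",**c)
a=cv2.resize(c["color"][120:300,160:400,::-1],None,fx=3,fy=3,interpolation=cv2.INTER_CUBIC);cv2.imwrite("pics/wr4.png",a)
E
```

```text
t12.08 p [0.4954, 0.2502, 0.1868] tilt xy [0.03, -0.02] yaw-0.05 w0.0333 g20.0 F [0.46, -0.91, -0.2]
units(30mm) [0.0, 0.01, 2.66]
```

View pics/wr4.png

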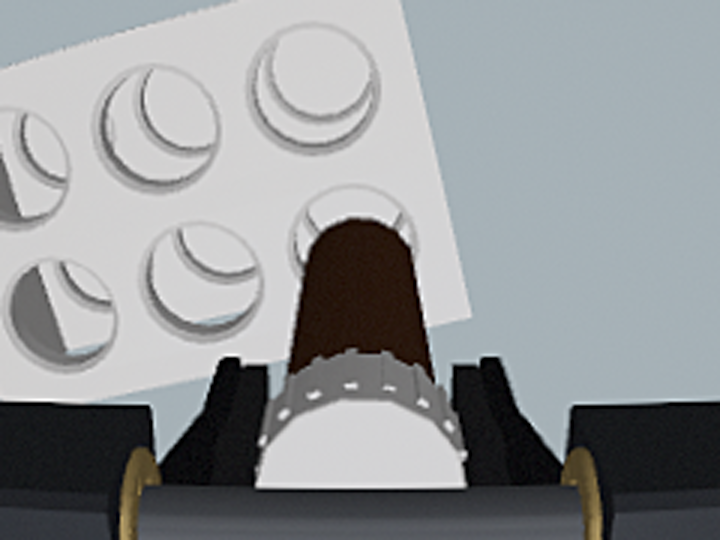

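Foot at crop (358,218) is just above hole 5, whose rim is centred at u≈355 with its far edge at v≈185. I'll compare in millimetres.

Run:
```python
from h import *
c=dict(np.load("wr4.npz"));f=lambda x,y:((x+.5)/3-.5+160,(y+.5)/3-.5+120)
print("hole: far",plane(wray(c,f(355,185)),.07),"L/R",plane(wray(c,f(290,240)),.07),plane(wray(c,f(419,240)),.07))
z=c["pos"][2]-.099
print("foot far",plane(wray(c,f(358,217)),z),"z+2",plane(wray(c,f(358,217)),z+.002),"L/R@",plane(wray(c,f(306,262)),z+.01),plane(wray(c,f(413,262)),z+.01),c["pos"])
# other holes far rim & near rim: calibrate with hole centre (313,88)
for p in((313,22),(313,155),(157,64),(157,193)): print(p,plane(wray(c,f(*p)),.07))
```

```text
hole: far [0.51387046 0.25031284 0.07      ] L/R [0.49774252 0.26903744 0.07      ] [0.49765769 0.23200179 0.07      ]
foot far [0.50925235 0.24944831 0.08778463] z+2 [0.50978505 0.24944349 0.08978463] L/R@ [0.49989653 0.26292771 0.09778463] [0.49983428 0.23521073 0.09778463] [0.49543972 0.25018495 0.18678463]
(313, 22) [0.55985862 0.26165064 0.07      ]
(313, 155) [0.52255769 0.26206001 0.07      ]
(157, 64) [0.54902946 0.30542958 0.07      ]
(157, 193) [0.51192506 0.30715194 0.07      ]
```

```bash
python3 -m crank '[{"claw":1,"dx":0.01,"dy":-0.04,"dz":0.2,"ax":0,"ay":0,"az":0},{"claw":1,"dx":0,"dy":0,"dz":0.2,"ax":0,"ay":0,"az":0},{"claw":1,"dx":0,"dy":0,"dz":0.15,"ax":0,"ay":0,"az":0},{"claw":1,"dx":0,"dy":0,"dz":0.15,"ax":0,"ay":0,"az":0},{"claw":1,"dx":0,"dy":0,"dz":0.15,"ax":0,"ay":0,"az":0},{"claw":1,"dx":0,"dy":0,"dz":0.15,"ax":0,"ay":0,"az":0},{"claw":1,"dx":0,"dy":0,"dz":0,"ax":0,"ay":0,"az":0},{"claw":1,"dx":0,"dy":0,"dz":0,"ax":0,"ay":0,"az":0}]' >/dev/null;  python3 go.py .4957 .2512 .107
```

```text
t12.80 p [0.4955, 0.252, 0.1558] tilt xy [-0.03, -0.01] yaw-0.00 w0.0331 g20.0 F [-0.17, 0.34, 0.06]
units(30mm) [0.01, 0.03, 1.63]
```

```bash
python3 -m crank '[{"claw":1,"dx":0,"dy":0.02,"dz":0.2,"ax":0,"ay":0,"az":0},{"claw":1,"dx":0,"dy":0,"dz":0.2,"ax":0,"ay":0,"az":0},{"claw":1,"dx":0,"dy":0,"dz":0.2,"ax":0,"ay":0,"az":0},{"claw":1,"dx":0,"dy":0,"dz":0.2,"ax":0,"ay":0,"az":0},{"claw":1,"dx":0,"dy":0,"dz":0.2,"ax":0,"ay":0,"az":0},{"claw":1,"dx":0,"dy":0,"dz":0.2,"ax":0,"ay":0,"az":0},{"claw":1,"dx":0,"dy":0,"dz":0,"ax":0,"ay":0,"az":0},{"claw":1,"dx":0,"dy":0,"dz":0,"ax":0,"ay":0,"az":0}]' >/dev/null;  python3 go.py .4957 .2512 .107
python3 -m crank '[{"claw":1,"dx":0,"dy":0,"dz":0.15,"ax":0,"ay":0,"az":0},{"claw":1,"dx":0,"dy":0,"dz":0.15,"ax":0,"ay":0,"az":0},{"claw":1,"dx":0,"dy":0,"dz":0.1,"ax":0,"ay":0,"az":0},{"claw":1,"dx":0,"dy":0,"dz":0,"ax":0,"ay":0,"az":0},{"claw":1,"dx":0,"dy":0,"dz":0,"ax":0,"ay":0,"az":0}]' >/dev/null;  python3 go.py .4957 .2512 .107
```

```text
t13.47 p [0.4954, 0.2514, 0.1197] tilt xy [-0.04, -0.01] yaw0.00 w0.0332 g20.0 F [0.54, 1.05, -0.75]
units(30mm) [0.01, 0.01, 0.42]
t13.88 p [0.4956, 0.2514, 0.108] tilt xy [-0.01, -0.01] yaw0.00 w0.0331 g20.0 F [0.06, -0.03, -0.06]
units(30mm) [0.0, 0.01, 0.03]
```

```bash
python3 -m crank '[{"claw":1,"dx":0,"dy":0,"dz":0.04,"ax":0,"ay":0,"az":0},{"claw":1,"dx":0,"dy":0,"dz":0,"ax":0,"ay":0,"az":0}]' >/dev/null;  python3 go.py
python3 -m crank '[{"claw":0,"dx":0,"dy":0,"dz":0,"ax":0,"ay":0,"az":0},{"claw":0,"dx":0,"dy":0,"dz":0,"ax":0,"ay":0,"az":0},{"claw":-1,"dx":0,"dy":0,"dz":0,"ax":0,"ay":0,"az":0},{"claw":-1,"dx":0,"dy":0,"dz":0,"ax":0,"ay":0,"az":0},{"claw":-1,"dx":0,"dy":0,"dz":0,"ax":0,"ay":0,"az":0},{"claw":-1,"dx":0,"dy":0,"dz":0,"ax":0,"ay":0,"az":0},{"claw":-1,"dx":0,"dy":0,"dz":0,"ax":0,"ay":0,"az":0},{"claw":-1,"dx":0,"dy":0,"dz":0,"ax":0,"ay":0,"az":0}]' >/dev/null; python3 go.py
python3 -m crank '[{"claw":-1,"dx":0,"dy":0,"dz":-0.7,"ax":0,"ay":0,"az":0},{"claw":-1,"dx":0,"dy":0,"dz":-1,"ax":0,"ay":0,"az":0},{"claw":-1,"dx":0,"dy":0,"dz":-1,"ax":0,"ay":0,"az":0},{"claw":-1,"dx":0,"dy":0,"dz":-0.7,"ax":0,"ay":0,"az":0},{"claw":-1,"dx":-0.6,"dy":0.7,"dz":0,"ax":0,"ay":0,"az":0},{"claw":-1,"dx":-0.6,"dy":1,"dz":0,"ax":0,"ay":0,"az":0},{"claw":-1,"dx":0,"dy":0,"dz":0,"ax":0,"ay":0,"az":0},{"claw":-1,"dx":0,"dy":0,"dz":0,"ax":0,"ay":0,"az":0}]' >/dev/null
python3 - <<'E'
from bench import r
from h import *
s=r.read_state();c=r.camera("wrist");c.update(pos=s["ee_pos"],rot=s["eef_rot"]);w=c
T=r.camera("top");S=r.camera("scene")
up=lambda i,b:cv2.resize(i[b[1]:b[3],b[0]:b[2],::-1],(400,300),interpolation=cv2.INTER_CUBIC)
cv2.imwrite("pics/chk.png",np.hstack([cv2.resize(w["color"][:,:,::-1],(400,300)),up(S["color"],(290,140,370,200))]))
np.savez("wr5.npz",**c)
E
python3 go.py .505 -.133 .22
```

```text
t14.05 p [0.496, 0.2516, 0.1074] tilt xy [0.05, 0.01] yaw-0.01 w0.0329 g20.0 F [-1.82, -0.24, 2.22]
t14.72 p [0.4957, 0.2514, 0.1069] tilt xy [0.0, -0.0] yaw-0.00 w0.0753 g0.0 F [0.65, 0.07, -0.15]
t15.53 p [0.4599, 0.2012, 0.2091] tilt xy [0.02, 0.03] yaw0.03 w0.0869 g0.0 F [0.01, -0.38, 0.92]
units(30mm) [1.5, 11.14, -0.37]
```

View pics/chk.png

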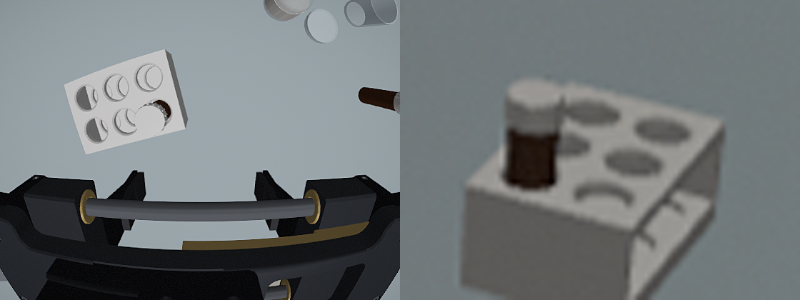

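Tube L stands in the rack's corner hole at the right depth, as both views show. Next is the filled tube, R.

```bash
python3 -m crank '[{"claw":-1,"dx":0.2,"dy":0.9,"dz":0,"ax":0,"ay":0,"az":0},{"claw":-1,"dx":0.2,"dy":0.9,"dz":0,"ax":0,"ay":0,"az":0},{"claw":-1,"dx":0.2,"dy":0.9,"dz":0,"ax":0,"ay":0,"az":0},{"claw":-1,"dx":0.2,"dy":0.9,"dz":0,"ax":0,"ay":0,"az":0},{"claw":-1,"dx":0.2,"dy":0.9,"dz":0,"ax":0,"ay":0,"az":0},{"claw":-1,"dx":0.2,"dy":0.9,"dz":0,"ax":0,"ay":0,"az":0},{"claw":-1,"dx":0.2,"dy":0.9,"dz":0,"ax":0,"ay":0,"az":0},{"claw":-1,"dx":0.2,"dy":0.9,"dz":0,"ax":0,"ay":0,"az":0}]' >/dev/null
python3 -m crank '[{"claw":-1,"dx":0.2,"dy":0.9,"dz":0,"ax":0,"ay":0,"az":0},{"claw":-1,"dx":0.2,"dy":0.9,"dz":0,"ax":0,"ay":0,"az":0},{"claw":-1,"dx":0.2,"dy":0.9,"dz":0,"ax":0,"ay":0,"az":0},{"claw":-1,"dx":0.1,"dy":0.2,"dz":0,"ax":0,"ay":0,"az":0},{"claw":-1,"dx":0,"dy":0,"dz":0,"ax":0,"ay":0,"az":0},{"claw":-1,"dx":0,"dy":0,"dz":0,"ax":0,"ay":0,"az":0}]' >/dev/null; python3 go.py .5285 -.1035 .103
```

```text
t16.70 p [0.529, -0.1011, 0.2085] tilt xy [-0.03, 0.08] yaw0.06 w0.0871 g0.0 F [0.22, 0.25, 0.27]
units(30mm) [-0.02, 0.08, 3.52]
```

```bash
python3 -m crank '[{"claw":-1,"dx":-0.02,"dy":0.08,"dz":0.5,"ax":0,"ay":0,"az":0},{"claw":-1,"dx":0,"dy":0,"dz":0.8,"ax":0,"ay":0,"az":0},{"claw":-1,"dx":0,"dy":0,"dz":0.8,"ax":0,"ay":0,"az":0},{"claw":-1,"dx":0,"dy":0,"dz":0.8,"ax":0,"ay":0,"az":0},{"claw":-1,"dx":0,"dy":0,"dz":0.7,"ax":0,"ay":0,"az":0},{"claw":-0.5,"dx":0,"dy":0,"dz":0,"ax":0,"ay":0,"az":0},{"claw":0,"dx":0,"dy":0,"dz":0,"ax":0,"ay":0,"az":0},{"claw":0,"dx":0,"dy":0,"dz":0,"ax":0,"ay":0,"az":0}]' >/dev/null; python3 go.py .5285 -.1035 .099
python3 -m crank '[{"claw":0,"dx":0,"dy":0,"dz":0,"ax":0,"ay":0,"az":0},{"claw":0.2,"dx":0,"dy":0,"dz":0,"ax":0,"ay":0,"az":0},{"claw":1,"dx":0,"dy":0,"dz":0,"ax":0,"ay":0,"az":0},{"claw":1,"dx":0,"dy":0,"dz":0,"ax":0,"ay":0,"az":0},{"claw":1,"dx":0,"dy":0,"dz":0,"ax":0,"ay":0,"az":0},{"claw":1,"dx":0,"dy":0,"dz":0,"ax":0,"ay":0,"az":0},{"claw":1,"dx":0,"dy":0,"dz":0,"ax":0,"ay":0,"az":0},{"claw":1,"dx":0,"dy":0,"dz":0,"ax":0,"ay":0,"az":0}]' 30 >/dev/null; python3 go.py
```

```text
t17.37 p [0.5289, -0.1038, 0.1024] tilt xy [0.1, -0.0] yaw0.09 w0.0741 g0.0 F [0.53, 0.04, 1.68]
units(30mm) [-0.01, -0.01, 0.11]
t18.03 p [0.5281, -0.105, 0.1011] tilt xy [0.01, -0.0] yaw-0.01 w0.0330 g30.0 F [0.18, 0.21, 1.66]
```

```bash
python3 -m crank '[{"claw":1,"dx":0,"dy":0,"dz":-0.3,"ax":0,"ay":0,"az":0},{"claw":1,"dx":0,"dy":0,"dz":-0.8,"ax":0,"ay":0,"az":0},{"claw":1,"dx":0,"dy":0,"dz":-0.8,"ax":0,"ay":0,"az":0},{"claw":1,"dx":-0.6,"dy":0,"dz":-0.6,"ax":0,"ay":0,"az":0},{"claw":1,"dx":-0.8,"dy":0.3,"dz":-0.2,"ax":0,"ay":0,"az":0},{"claw":1,"dx":-0.9,"dy":0.5,"dz":0,"ax":0,"ay":0,"az":0},{"claw":1,"dx":-0.8,"dy":0.7,"dz":0,"ax":0,"ay":0,"az":0},{"claw":1,"dx":-0.2,"dy":0.8,"dz":0,"ax":0,"ay":0,"az":0}]' >/dev/null; python3 go.py .43 -.288 .18
python3 -m crank '[{"claw":1,"dx":0,"dy":0.8,"dz":0,"ax":0,"ay":0,"az":0},{"claw":1,"dx":0,"dy":0.8,"dz":0,"ax":0,"ay":0,"az":0},{"claw":1,"dx":0,"dy":0.8,"dz":0,"ax":0,"ay":0,"az":0},{"claw":1,"dx":0,"dy":0.8,"dz":0,"ax":0,"ay":0,"az":0},{"claw":1,"dx":0,"dy":0.5,"dz":0,"ax":0,"ay":0,"az":0},{"claw":1,"dx":0,"dy":0,"dz":0,"ax":0,"ay":0,"az":0},{"claw":1,"dx":0,"dy":0,"dz":0,"ax":0,"ay":0,"az":0}]' >/dev/null; python3 go.py .544 -.288 .1625
python3 - <<'E'
from bench import r
from h import *
s=r.read_state();c=r.camera("wrist");c.update(pos=s["ee_pos"],rot=s["eef_rot"]);np.savez("wr6.npz",**c);cv2.imwrite("pics/wr6.png",c["color"][:,:,::-1])
E
```

```text
t18.70 p [0.4259, -0.1741, 0.1825] tilt xy [-0.08, -0.05] yaw0.03 w0.0334 g30.0 F [1.85, -0.44, -2.34]
units(30mm) [0.13, 3.8, 0.09]
t19.28 p [0.4289, -0.285, 0.1819] tilt xy [-0.02, 0.05] yaw-0.06 w0.0330 g30.0 F [-0.04, 0.69, -2.18]
units(30mm) [3.84, 0.1, 0.65]
```

View pics/wr6.png

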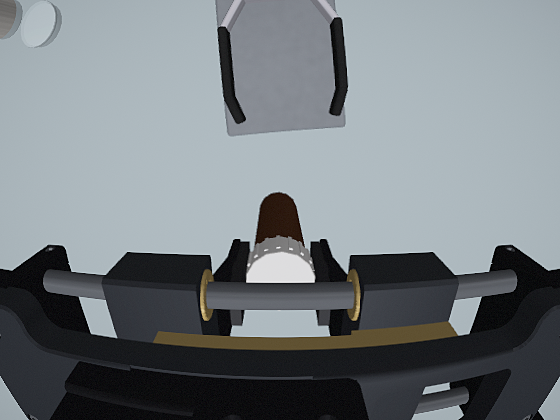

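Tube R is held ahead of the clamp: foot at (278,193), prong tips at (240,121) and (337,113), sleeve roots at (223,27) and (336,20).

Run:
```python
from h import *
c=dict(np.load("wr6.npz"))
b=blob(c["color"],(205,0,360,140),lambda a:a.max(2)<70)[:2];print(b)
q=[plane(wray(c,p),.12) for p in((240,121),(337,113),(223,27),(336,20))]
for x in q: print(x.round(4))
t=(q[0]+q[1])/2;ro=(q[2]+q[3])/2;u=(q[0]-q[1])[:2];n=np.array([u[1],-u[0]])/np.linalg.norm(u)
print("tipmid",t,"rootmid",ro,"gap",np.linalg.norm(u),"normal",n,"origin",t[:2]+.042*n, "axis dir",(ro-t)[:2]/np.linalg.norm((ro-t)[:2]))
print("foot",plane(wray(c,(278.5,193)),c["pos"][2]-.101),c["pos"])
# palm front from top view: crop (562..652,~95) -> full
T=dict(np.load("top0.npz"))
for p in((566,97),(650,93)): print("palm front",plane(ray(T,(np.array(p)+.5)/4-.5+[250,180]),.125))
```

```text
[(1182, [329, 17, 19, 99], [338.3, 66.4]), (1123, [218, 27, 28, 97], [228.3, 75.3])]
[ 0.5008 -0.2604  0.12  ]
[ 0.5062 -0.3238  0.12  ]
[ 0.5645 -0.2495  0.12  ]
[ 0.5693 -0.3231  0.12  ]
tipmid [ 0.50348771 -0.29209478  0.12      ] rootmid [ 0.56692433 -0.28634758  0.12      ] gap 0.06370091258989062 normal [0.99632229 0.08568489] origin [ 0.54533325 -0.28849601] axis dir [0.99592115 0.09022785]
foot [ 0.44123605 -0.28516486  0.08090802] [ 0.42885965 -0.28495694  0.18190802]
palm front [ 0.58432587 -0.26154627  0.125     ]
palm front [ 0.5864391  -0.30438126  0.125     ]
```

```bash
python3 -m crank '[{"claw":1,"dx":0,"dy":0.12,"dz":0.3,"ax":0,"ay":0,"az":0},{"claw":1,"dx":0.3,"dy":0,"dz":0.35,"ax":0,"ay":0,"az":0},{"claw":1,"dx":0.4,"dy":0,"dz":0,"ax":0,"ay":0,"az":0},{"claw":1,"dx":0.4,"dy":0,"dz":0,"ax":0,"ay":0,"az":0},{"claw":1,"dx":0.4,"dy":0,"dz":0,"ax":0,"ay":0,"az":0},{"claw":1,"dx":0.4,"dy":0,"dz":0,"ax":0,"ay":0,"az":0},{"claw":1,"dx":0,"dy":0,"dz":0,"ax":0,"ay":0,"az":0}]' >/dev/null; python3 go.py .5465 -.288 .1625
```

```text
t19.92 p [0.488, -0.2868, 0.1618] tilt xy [0.05, 0.06] yaw0.17 w0.0330 g30.0 F [0.03, 0.68, -2.09]
units(30mm) [1.95, 0.04, -0.02]
```

```bash
python3 -m crank '[{"claw":1,"dx":0.4,"dy":0.03,"dz":-0.02,"ax":0,"ay":0,"az":0},{"claw":1,"dx":0.4,"dy":0,"dz":0,"ax":0,"ay":0,"az":0},{"claw":1,"dx":0.4,"dy":0,"dz":0,"ax":0,"ay":0,"az":0},{"claw":1,"dx":0.4,"dy":0,"dz":0,"ax":0,"ay":0,"az":0},{"claw":1,"dx":0.3,"dy":0,"dz":0,"ax":0,"ay":0,"az":0},{"claw":1,"dx":0,"dy":0,"dz":0,"ax":0,"ay":0,"az":0},{"claw":1,"dx":0,"dy":0,"dz":0,"ax":0,"ay":0,"az":0},{"claw":1,"dx":0,"dy":0,"dz":0,"ax":0,"ay":0,"az":0}]' >/dev/null; python3 go.py .5465 -.288 .1625
python3 - <<'E'
from bench import r
from h import *
s=r.read_state();c=r.camera("wrist");c.update(pos=s["ee_pos"],rot=s["eef_rot"]);np.savez("wr7.npz",**c);S=r.camera("scene");np.savez("sc7.npz",**S)
cv2.imwrite("pics/fin.png",np.hstack([cv2.resize(c["color"][110:320,140:420,::-1],(400,300)),cv2.resize(S["color"][200:290,130:250,::-1],(400,300),interpolation=cv2.INTER_CUBIC)]))
E
```

```text
t20.58 p [0.5422, -0.2895, 0.1628] tilt xy [-0.04, -0.0] yaw-0.01 w0.0330 g30.0 F [-0.31, -0.86, -2.56]
units(30mm) [0.14, -0.05, 0.01]
```

View pics/fin.png

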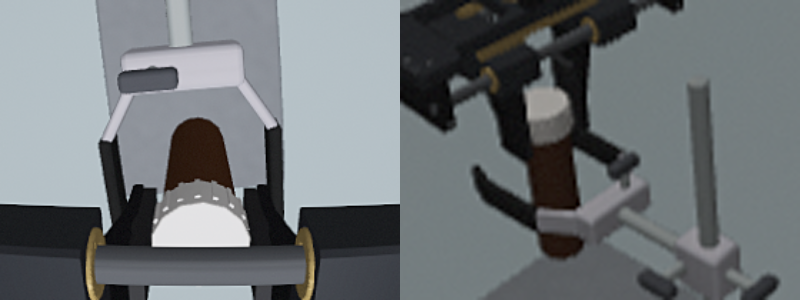

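The tube stands upright between the prongs. The palm front is at crop v≈90 and the sleeve roots at (108,138) and (272,127). I'll check the centring in millimetres.

```bash
python3 - <<'E'
from h import *
c=dict(np.load("wr7.npz"));f=lambda x,y:((x+.5)*.7-.5+140,(y+.5)*.7-.5+110)
for n,p,z in(("palm frontL",(130,91),.12),("palm frontR",(238,84),.12),("rootL",(108,140),.12),("rootR",(272,128),.12),("footfar",(202,118),c["pos"][2]-.101),("barrelL",(165,186),.14),("barrelR",(234,190),.14)):
    print(n,plane(wray(c,f(*p)),z).round(4))
print(c["pos"])
E
python3 go.py .5455 -.288 .1625
```

```text
palm frontL [ 0.5828 -0.2608  0.12  ]
palm frontR [ 0.5857 -0.3071  0.12  ]
rootL [ 0.5607 -0.2499  0.12  ]
rootR [ 0.5661 -0.3225  0.12  ]
footfar [ 0.555  -0.292   0.0618]
barrelL [ 0.5473 -0.2765  0.14  ]
barrelR [ 0.5455 -0.3048  0.14  ]
[ 0.54222763 -0.28950827  0.16283674]
t20.68 p [0.5423, -0.2897, 0.1631] tilt xy [-0.02, -0.02] yaw-0.03 w0.0333 g30.0 F [1.22, 0.24, -2.29]
units(30mm) [0.11, -0.06, 0.02]
```

```bash
python3 -m crank '[{"claw":1,"dx":0.07,"dy":-0.05,"dz":0,"ax":0,"ay":0,"az":0},{"claw":1,"dx":0.06,"dy":-0.04,"dz":0,"ax":0,"ay":0,"az":0},{"claw":1,"dx":0,"dy":0,"dz":0,"ax":0,"ay":0,"az":0},{"claw":1,"dx":0,"dy":0,"dz":0,"ax":0,"ay":0,"az":0},{"claw":1,"dx":0,"dy":0,"dz":0,"ax":0,"ay":0,"az":0},{"claw":1,"dx":0,"dy":0,"dz":0,"ax":0,"ay":0,"az":0},{"claw":1,"dx":0,"dy":0,"dz":0,"ax":0,"ay":0,"az":0},{"claw":1,"dx":0,"dy":0,"dz":0,"ax":0,"ay":0,"az":0}]' >/dev/null; python3 go.py .546 -.2872 .1625; python3 -c "
from bench import r
print(r.close_job())"
```

```text
t21.35 p [0.5469, -0.2868, 0.163] tilt xy [-0.0, -0.0] yaw-0.01 w0.0329 g30.0 F [-0.41, 0.0, -1.86]
units(30mm) [-0.03, 0.01, 0.02]
the job is handed in; nothing more can be done
None
```

The job is handed in at about 21 s: the empty tube (0.2 N when lifted) stands on the floor of a corner rack hole, and the filled one (1.9 N) is held upright between the clamp jaws, within about 2 mm of centre by my measurements; the hand-in call gave no verdict.

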